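# Nudge the fixture plate onto its locating pins and fold the keeper over it

### The job

The aluminium plate is riding cocked on the two brass pins of the dark drilling fixture on the board: nudge it across with your fingertips, squaring it against the blue back fence, until both its holes drop over the pins and it lies flat on the base. Then push the upright steel keeper with the red end forward and fully down until its foot rests on the plate. Do not lift the plate off the fixture, and leave the other things on the board where they stand.

Things in the scene. Friction and masses are not known exactly. Their poses are not given: they have to be found in the camera images.
- board: Plywood work board, 500 x 500 x 18 mm, fixed, laid over the trolley's wire baskets; everything stands on it. Origin in the middle of its top, which is 132 mm above the robot's foot plane (world z = 0.132).
- fixture: Dark steel base, fixed, 144 x 208 x 12 mm thick (x -69 to +75, y -104 to +104, top at z = 12 in its frame). Origin on the board's top straight under where the middle of the seated plate belongs; +x points to the blue back fence, +y to its left, z up. The seated plate's axes are parallel to the fixture's, its origin 12 mm above the fixture's, with 2 mm of play.
- pin_right (a point): Middle of the tip of one brass pin, at (20, -30, 18) mm in the fixture frame. Both pins are 10 mm dia and stand 6 mm above the base, coned to a 4 mm tip over the top 3.5 mm.
- pin_left (a point): The same for the other pin, at (20, +30, 18).
- fence (a point): Middle of the blue back fence's front face, at its top: (46.5, 0, 34) mm in the fixture's frame. The fence is 100 long (y -50 to +50), 12 thick, 22 high above the base; a seated plate stands 1.5 mm off it. Behind it stand the ears of the keeper's hinge (x 54 to 70, y -19 to +19, top at z = 48).
- plate: Loose aluminium plate, 90 (x) x 140 (y) x 8 mm, 0.22 to 0.37 kg. Origin in the middle of its underside, +x toward the fence. At the start it lies on both pin tips with its front (-x) edge on the base, tilted about 0.075 rad, 12 to 18 mm short of its seat along x, up to 34 mm to either side, turned up to 0.07 rad. Near its seat (4 mm) it drops by itself. Sliding takes 2 to 8 N on its edge face; pushed at the top corner it jams.
- hole_right (a point): Underside middle of the plate's round hole, 14 mm dia, at (20, -30) mm in the plate's frame; it belongs over pin_right.
- hole_left (a point): Underside middle of the plate's slot, 14 (x) x 18 (y) mm, at (20, +30) mm in the plate's frame; it belongs over pin_left.
- keeper (a joint): Angle of the keeper, a steel bar 80 mm long from its hinge, 18 wide, 7 thick, its last 20 mm red, with a rubber foot under it 50 mm from the hinge. 0 = down and level, pointing to the fixture's -x, foot on the seated plate; 1.57 = upright; starts at 1.6 to 1.8, leaning back. Friction (about 0.05 N m) holds it wherever it is left. Range -0.04 to 1.9.
- keeper_hinge (a point): The keeper's hinge axis, at (62, 0, 40) in the fixture's frame, the axis along the fixture's y. The bar's middle line runs through it.
- keeper_tip (a point): Free end of the keeper, on the bar's middle line, 80 mm from the hinge.
- oil_tin: Bystander: round tin, 68 dia x 54 high, at the back right of the board (sizes in mm); origin at the middle of its underside. Leave it alone.
- tape_roll: Bystander: flat roll of brown tape, 86 dia x 30, at the back left (sizes in mm); origin at the middle of its underside. Leave it alone.
- clock: Bystander: black square-faced clock, 37x95x82, standing at the back (sizes in mm); origin at the middle of its underside. Leave it alone.
- bush_1: Bystander: grey turned bush, 20 dia x 30, standing at a front corner (sizes in mm); origin at the middle of its underside. Leave it alone.
- bush_2: Bystander: brass-coloured turned bush, 17 dia x 28, standing at a front corner (sizes in mm); origin at the middle of its underside. Leave it alone.
- plug_gauge: Bystander: black and silver gauge, 22x114x22, lying at the front (sizes in mm); origin at the middle of its underside. Leave it alone.
- marker: Bystander: white and black pen, 13x128x15, lying at the front (sizes in mm); origin at the middle of its underside. Leave it alone.

How it is judged:
By the outcome, as a careful person would: the job done as asked, in the order asked, and still so for the second after the job is handed in, with the robot touching nothing.
It also fails if it takes over 56 s, if anything falls off the work surface, if the arm or the gripper's body presses on something with over 40 N, if the wrist force passes 120 N, or if a joint passes its speed limit or range.

### The arm

A 6-joint arm with a two-finger parallel gripper is mounted at the origin on a cart in front of the work surface, level with it; the furniture and walls round the work are solid. World frame = base frame: x ahead of the robot, y to its left, z up, the work surface at z = 0. Lengths are in mm, angles in rad, forces in N, time in s.
With the tool pointing down it reaches from about 325 to 925 mm from the base axis. Payload 3.1 kg.
Tool frame: the origin (TCP) lies where the fingers leave the gripper's body, on its centre line; the fingertips stand 73 mm ahead of it and the grasp point (between the pads) lies 54 mm ahead of it; z points along the fingers, y is the direction in which the jaws open and shut (so a half turn about z gives the same grasp; the last joint's range is limited). The gripper opens to 85 mm and grips with 20 to 120 N. Pads are 22 mm wide; open, the fingers measure 114 mm over their backs; the gripper's body (76 mm by 85 mm) begins 54 mm behind the grasp point. The pads swing forward as they close: fully open they stand 13 mm farther back than shut.
Start: joints at [1.072, 0.217, 1.613, -0, 1.311, -0.112], TCP at [235.75, 578.845, 303.9] pointing down, gripper open.
Joint ranges: [-2.75, 2.75], [-0.78, 2.1], [0.31, 2.55], [-1.13, 4.27], [0.13, 2.63], [-2.58, 2.58]. Speed limits (rad/s): [2.79, 2.79, 3.14, 3.14, 3.14, 3.14].

### API

Orientations are given as a unit quaternion [w, x, y, z].
In Python, from rig import telemetry, read_camera, order, finder gives the robot as it stands.
- The arm moves only by the shell command python3 -m pendant 'ROWS' [FORCE]. ROWS is JSON, a list of rows, each an object of numbers: "tx", "ty", "tz": the shift along the tool's x, y, z each as a share of 50 cm, from -1 to 1; "rx", "ry", "rz": the turn, a rotation vector about the tool's x, y, z each as a share of 45 degrees, from -1 to 1; "fingers": the opening, from 0 (shut) to 1 (fully open). A call has 1 to 12 rows; each row is the pose to reach, as a shift and turn from the pose measured when the call began, along the tool's axes at that moment; what a row does not reach only later rows make up. A row lasts 1/8 s, in which the tool goes at most 62.5 mm and 10.7 degrees, less where a joint would pass 70% of its speed; a pose out of reach is approached as far as the arm can. A call with a number of a shift or a turn outside -1 to 1 is refused whole. A call with a gripper value outside its range is refused whole. The fingers move at their own pace and stop on an object; FORCE is the grip in N (left out, the last holds). Time passes only in rows, so rows that repeat a pose let the fingers close. It gives the time, the measured TCP pose, the force and the opening at its end, in the units of the state.
- telemetry.observe(): the state, without advancing time (a new reading comes with each control period).
- read_camera(name): name is "scene" or "top" or "wrist"; returns a dict with "image" (400x640x3 uint8, red, green, blue), "vfov" (degrees; the focal length in pixels is half the picture's height over the tangent of half this angle, whatever the lens; pixels are square), "cx", "cy" (the principal point, pixels), "k1" (the pictures are not rectified: a ray, as slopes to the right and down, at radius r is drawn at 1 + k1 r^2 times it, then the intrinsics apply), "R" (3x3) and "t" (3): a world point X has camera coordinates R X + t; the wrist camera has in their place "mount" (4x4, takes a point from camera to tool coordinates, whose origin is the TCP and whose axes are the flange's). Camera axes: x right, y down, z forward; pixel columns grow to the right and rows downward; lengths in mm; the calibration is good to about 2 mm. A picture is of the moment at which its call begins: read the wrist's pose just before it. There is no depth.
- order.finish_job(): hands the job in, once; it reports no verdict.
Trained networks look in the newest picture that a camera, given by its name, has taken for a name from the list of things; names that differ only in an ending like _2 or _b are one class to them, and where a whole thing is asked for, a point or a joint stands for the part that bears it (a point fixed in the world has none). Each returns a list of dicts, best first, with "p" (0 to 1); they miss things now and then, are a little off and sometimes report something else, mostly with a low value. They report only what shows in the picture. A call takes as long as a camera call.
- finder.search_frame(name, camera): "bbox" ([left, top, width, height] in pixels, round what is visible of it).
The state is a dict: "time": time; "joint_positions": joint angles; "joint_vel": joint speeds; "tau": joint torques, N m; "position": TCP position; "tool_rot": TCP orientation; "force": force on the tool from outside, world axes, zero at the start; "torque": the same for the moment, N m; "gripper_width": opening from 0.0 (shut) to 1.0 (fully open).
Only numpy, scipy, OpenCV 4.12 (cv2) and the standard library are available. Lean on these libraries where they do the work, as an engineer would, in place of code of your own. Each camera call takes 0.05 s, during which the arm holds its last target.

## Working session

There is one attempt and no reset: what is moved stays moved. The work goes in short steps, Python scripts to look and compute and a shell command to move; the robot and the scene stay as the last step left them, time stands still between calls to the robot, and variables do not carry over. Pictures are saved under pics/ and viewed, and the job is handed in when it is done.

```bash
ls; mkdir -p pics
cat > h.py <<'E'
import numpy as np, cv2
from rig import telemetry, read_camera, order, finder
def cam(name,save=None):
    s=telemetry.observe(); c=read_camera(name)
    if save: cv2.imwrite('pics/'+save,c['image'][:,:,::-1])
    return s,c
E
python3 - <<'E'
from h import *
print(telemetry.observe())
for n in ['scene','top','wrist']:
    s,c=cam(n,n+'0.png'); print(n,{k:(np.round(v,4).tolist() if k!='image' else 0) for k,v in c.items()})
E
```

```text
pics
{'time': 0.0, 'joint_positions': array([ 1.07178411e+00,  2.17776424e-01,  1.61498283e+00,  1.00521606e-05,
        1.31132657e+00, -1.12202582e-01]), 'joint_vel': array([-0.00014186,  0.00159068, -0.00020886,  0.00051989,  0.00028914,
        0.00139554]), 'tau': array([ 1.01648857e-03, -3.96856606e+01, -3.03849149e+01, -7.26376561e-05,
        9.79876524e-03,  7.82827840e-06]), 'position': array([235.42830145, 578.23954231, 302.52883741]), 'tool_rot': array([-3.79694384e-04,  1.92202461e-01,  9.81354503e-01, -1.18736275e-03]), 'force': array([-0.17851221, -0.45705397, -0.7974879 ]), 'torque': array([-0.01106795, -0.00269776, -0.03317617]), 'gripper_width': 1.001097893069884}
scene {'image': 0, 'vfov': 48.717, 'cx': 317.8976, 'cy': 193.3563, 'k1': -0.096, 'R': [[0.7434, -0.6687, -0.0131], [-0.4367, -0.4705, -0.7668], [0.5066, 0.5758, -0.6418]], 't': [-447.0153, 340.568, 800.9922]}
top {'image': 0, 'vfov': 52.1327, 'cx': 320.1446, 'cy': 202.3039, 'k1': -0.0244, 'R': [[-0.0193, -0.9997, -0.017], [-0.9801, 0.0223, -0.1974], [0.1977, 0.0129, -0.9802]], 't': [-86.0346, 567.7536, 1035.0612]}
wrist {'image': 0, 'vfov': 69.785, 'cx': 320.1679, 'cy': 201.9708, 'k1': 0.0159, 'mount': [[-0.001, -0.9602, -0.2794, 71.9725], [1.0, -0.0009, -0.0005, -0.7341], [0.0002, -0.2794, 0.9602, -70.6782], [0.0, 0.0, 0.0, 1.0]]}
```

View pics/scene0.png

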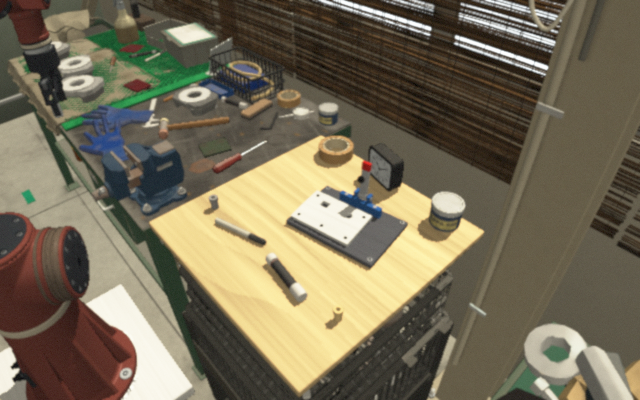

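View pics/top0.png

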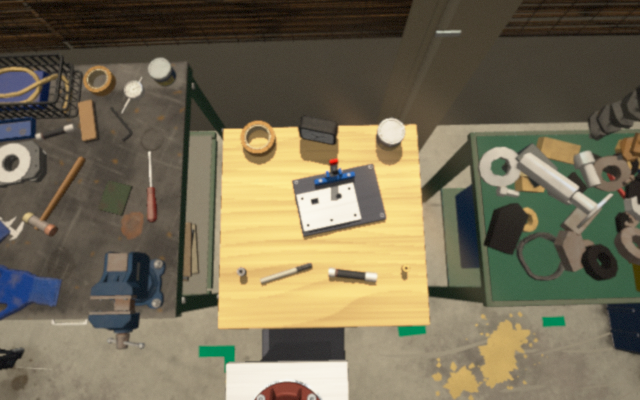

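View pics/wrist0.png

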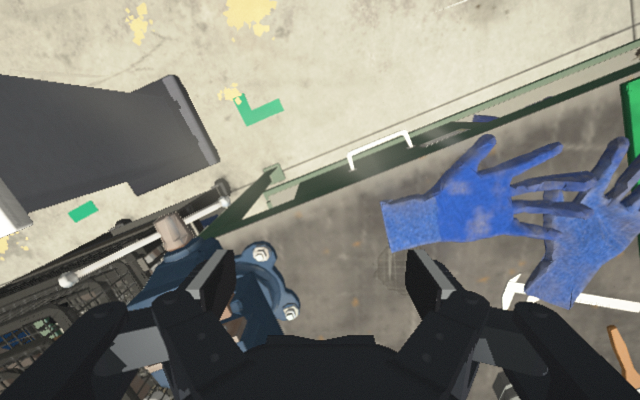

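```bash
cat >> h.py <<'E'
from scipy.spatial.transform import Rotation as Ro
def pose(s):
    q=s['tool_rot']; return Ro.from_quat([q[1],q[2],q[3],q[0]]).as_matrix(), np.array(s['position'])
def extr(s,c):
    # returns Rcw (cam->world), origin
    if 'mount' in c:
        R,p=pose(s); M=np.array(c['mount']); return R@M[:3,:3], R@M[:3,3]+p
    R=np.array(c['R']); return R.T, -R.T@np.array(c['t'])
def foc(c): return c['image'].shape[0]/2/np.tan(np.radians(c['vfov']/2))
def ray(c,u,v):
    f=foc(c); d=np.array([(u-c['cx'])/f,(v-c['cy'])/f]); x=d.copy()
    for _ in range(20): x=d/(1+c['k1']*(x@x))
    return np.array([x[0],x[1],1.])
def px2w(s,c,u,v,z):
    R,o=extr(s,c); d=R@ray(c,u,v); return o+d*(z-o[2])/d[2]
def w2px(s,c,X):
    R,o=extr(s,c); X=np.atleast_2d(X); p=(X-o)@R; x=p[:,:2]/p[:,2:]
    r2=(x**2).sum(1,keepdims=True); return x*(1+c['k1']*r2)*foc(c)+[c['cx'],c['cy']]
def axis(s):
    R,p=pose(s); return R
def fx(fix,P): # fix=(x,y,th), P in fixture frame -> world
    x,y,th=fix; P=np.atleast_2d(np.array(P,float)); c,s_=np.cos(th),np.sin(th)
    return np.c_[x+c*P[:,0]-s_*P[:,1], y+s_*P[:,0]+c*P[:,1], 132+P[:,2]]
def totool(s,target,Rt=None):
    R,p=pose(s); d=R.T@(np.array(target)-p)/500
    out=list(np.round(d,4))
    if Rt is not None: out+=list(np.round(Ro.from_matrix(R.T@Rt).as_rotvec()/np.radians(45),4))
    return out
E
python3 - <<'E'
from h import *
s,c=cam('top')
im=c['image'][:,:,::-1]
cv2.imwrite('pics/topc.png',cv2.resize(im[110:250,240:440],None,fx=4,fy=4,interpolation=cv2.INTER_CUBIC))
for n in ['fixture','plate','keeper','clock','oil_tin','tape_roll','marker','plug_gauge','bush_1','bush_2']:
    r=finder.search_frame(n,'top')[:2]
    for q in r:
        b=q['bbox']; print(n,round(q['p'],2),np.round(b),np.round(px2w(s,c,b[0]+b[2]/2,b[1]+b[3]/2,140)))
E
```

```text
plate 0.66 [297. 185.  63.  43.] [ 538. -120.  140.]
plate 0.36 [291. 159.  96.  77.] [ 560. -146.  140.]
keeper 0.65 [223. 126. 204. 203.] [ 486. -111.  140.]
clock 0.97 [298. 116.  41.  30.] [734. -99. 140.]
clock 0.23 [294. 156.  91.  81.] [ 564. -147.  140.]
oil_tin 0.71 [377. 120.  31.  32.] [ 717. -285.  140.]
tape_roll 0.62 [244. 117.  30.  39.] [725.  52. 140.]
marker 0.58 [262. 262.  49.  23.] [378. -16. 140.]
marker 0.55 [298. 184.  63.  48.] [ 535. -121.  140.]
plug_gauge 0.59 [332. 266.  49.  17.] [ 372. -181.  140.]
bush_1 0.44 [237. 269.  10.   9.] [381.  91. 140.]
bush_1 0.39 [404. 264.   6.   8.] [ 384. -301.  140.]
bush_2 0.44 [237. 269.  10.   9.] [381.  91. 140.]
bush_2 0.39 [404. 264.   6.   8.] [ 384. -301.  140.]
```

View pics/topc.png

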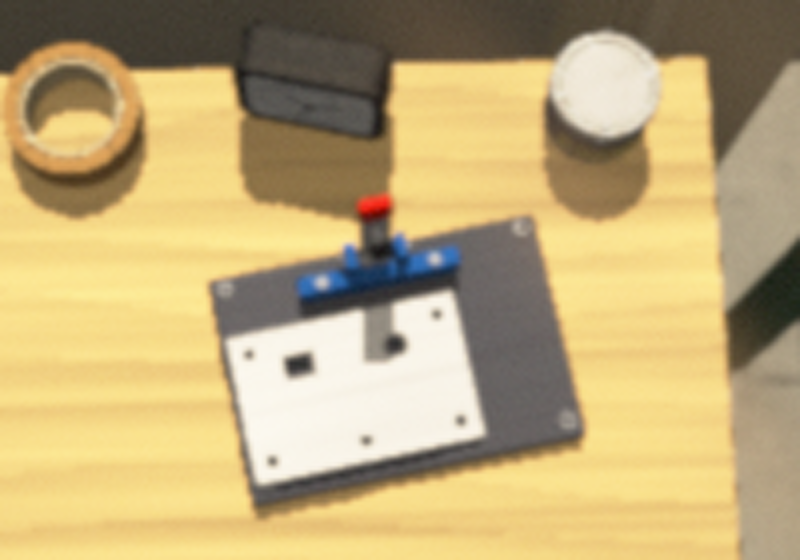

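Run:
```python
from h import *
s,c=cam('top')
from scipy.optimize import least_squares
px=np.array([[210,282],[533,217],[580,437],[255,510]])/4+[240,110]-0.4
P=[[75,104,12],[75,-104,12],[-69,-104,12],[-69,104,12]]
r=least_squares(lambda f:(w2px(s,c,fx(f,P))-px).ravel(),[540,-130,0.19])
f=r.x; print(f,r.fun)
pp=np.array([[227,340],[453,290],[485,437],[257,487]])/4+[240,110]-.4
for u in pp:
    X=px2w(s,c,*u,155); d=X[:2]-f[:2]; th=f[2]
    print(np.round([np.cos(th)*d[0]+np.sin(th)*d[1],-np.sin(th)*d[0]+np.cos(th)*d[1]],1))
s=telemetry.observe()
th=f[2]
Rt=np.c_[[-np.cos(th),-np.sin(th),0],[-np.sin(th),np.cos(th),0],[0,0,-1]]
print(totool(s,fx(f,[40,0,270])[0],Rt), np.linalg.det(Rt))
```

```text
[ 5.51025959e+02 -1.44118996e+02  1.84678677e-01] [-1.02357508  0.06431955  0.10690298 -0.41768691  1.90210334  0.49117545
 -1.00564907 -0.24136087]
[33.8 97.9]
[ 36.  -43.3]
[-56.6 -42.2]
[-58.2  97.5]
[np.float64(-1.1967), np.float64(-1.058), np.float64(-0.1962), np.float64(0.0001), np.float64(-0.0), np.float64(-0.7276)] 1.0
```

```bash
python3 -m pendant '[{"tx":-0.1,"ty":-0.09,"tz":-0.1,"rz":-0.15},{"tx":-0.9,"ty":-0.8,"tz":-0.2,"rz":-0.73},{"tx":-0.9,"ty":-0.8,"tz":-0.2,"rz":-0.73},{"tx":-0.9,"ty":-0.8,"tz":-0.2,"rz":-0.73},{"tx":-0.9,"ty":-0.8,"tz":-0.2,"rz":-0.73},{"tx":-0.9,"ty":-0.8,"tz":-0.2,"rz":-0.73},{"tx":-0.9,"ty":-0.8,"tz":-0.2,"rz":-0.73},{"tx":-0.9,"ty":-0.8,"tz":-0.2,"rz":-0.73},{"tx":-0.9,"ty":-0.8,"tz":-0.2,"rz":-0.73},{"tx":-0.9,"ty":-0.8,"tz":-0.2,"rz":-0.73}]'
python3 - <<'E'
from h import *
f=[551,-144.1,.1847];s=telemetry.observe();th=f[2]
Rt=np.c_[[-np.cos(th),-np.sin(th),0],[-np.sin(th),np.cos(th),0],[0,0,-1]]
print(totool(s,fx(f,[40,0,270])[0],Rt))
E
```

```text
[np.float64(-1.1966), np.float64(-1.058), np.float64(-0.1962), np.float64(0.0001), np.float64(-0.0), np.float64(-0.7277)]invalid input at $[0]: expected keys tx, ty, tz, rx, ry, rz, fingers
```

```bash
python3 -m pendant '[{"tx":-0.9,"ty":-0.8,"tz":-0.2,"rx":0,"ry":0,"rz":-0.73,"fingers":1},{"tx":-0.9,"ty":-0.8,"tz":-0.2,"rx":0,"ry":0,"rz":-0.73,"fingers":1},{"tx":-0.9,"ty":-0.8,"tz":-0.2,"rx":0,"ry":0,"rz":-0.73,"fingers":1},{"tx":-0.9,"ty":-0.8,"tz":-0.2,"rx":0,"ry":0,"rz":-0.73,"fingers":1},{"tx":-0.9,"ty":-0.8,"tz":-0.2,"rx":0,"ry":0,"rz":-0.73,"fingers":1},{"tx":-0.9,"ty":-0.8,"tz":-0.2,"rx":0,"ry":0,"rz":-0.73,"fingers":1},{"tx":-0.9,"ty":-0.8,"tz":-0.2,"rx":0,"ry":0,"rz":-0.73,"fingers":1},{"tx":-0.9,"ty":-0.8,"tz":-0.2,"rx":0,"ry":0,"rz":-0.73,"fingers":1},{"tx":-0.9,"ty":-0.8,"tz":-0.2,"rx":0,"ry":0,"rz":-0.73,"fingers":1},{"tx":-0.9,"ty":-0.8,"tz":-0.2,"rx":0,"ry":0,"rz":-0.73,"fingers":1}]'
python3 - <<'E'
from h import *
f=[551,-144.1,.1847];s=telemetry.observe();th=f[2]
Rt=np.c_[[-np.cos(th),-np.sin(th),0],[-np.sin(th),np.cos(th),0],[0,0,-1]]
print(totool(s,fx(f,[40,0,270])[0],Rt))
E
```

```text
time: 2.0
position: [502.3, 36.5, 404.7]
tool_rot: [0.001, -0.093, 0.996, -0.0]
force: [1.1, 0.4, 0.2]
gripper_width: 0.997
[np.float64(-0.1091), np.float64(-0.373), np.float64(0.0057), np.float64(-0.0002), np.float64(0.0018), np.float64(0.001)]
```

```bash
python3 -m pendant '[{"tx":-0.11,"ty":-0.373,"tz":0,"rx":0,"ry":0,"rz":0,"fingers":1},{"tx":-0.11,"ty":-0.373,"tz":0,"rx":0,"ry":0,"rz":0,"fingers":1},{"tx":-0.11,"ty":-0.373,"tz":0,"rx":0,"ry":0,"rz":0,"fingers":1},{"tx":-0.11,"ty":-0.373,"tz":0,"rx":0,"ry":0,"rz":0,"fingers":1},{"tx":-0.11,"ty":-0.373,"tz":0,"rx":0,"ry":0,"rz":0,"fingers":1}]'
python3 - <<'E'
from h import *
s,c=cam('wrist','w1.png'); print(s['position'])
f=[551,-144.1,.1847]
print(w2px(s,c,fx(f,[[75,104,12],[75,-104,12],[-69,-104,12],[-69,104,12],[46.5,50,34],[46.5,-50,34]])).round(1))
E
```

```text
time: 2.62
position: [590.7, -137.0, 404.5]
tool_rot: [0.0, -0.092, 0.996, 0.0]
force: [-0.3, -0.0, -0.9]
gripper_width: 0.997
[ 590.66450397 -137.00121341  404.47198614]
[[406.4 210.1]
 [234.6 210.4]
 [222.9  82. ]
 [417.8  81.7]
 [365.5 191.8]
 [275.5 192. ]]
```

View pics/w1.png

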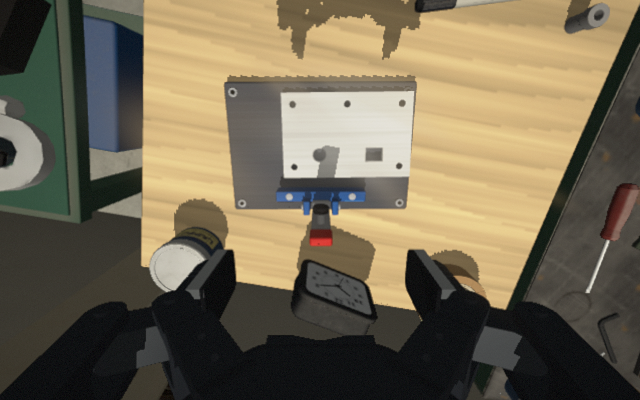

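Run:
```python
import cv2
im=cv2.imread('pics/w1.png')[70:220,215:425]
cv2.imwrite('pics/w1c.png',cv2.resize(im,None,fx=3.8,fy=3.8,interpolation=cv2.INTER_CUBIC))
```

```text
(no output)
```

View pics/w1c.png

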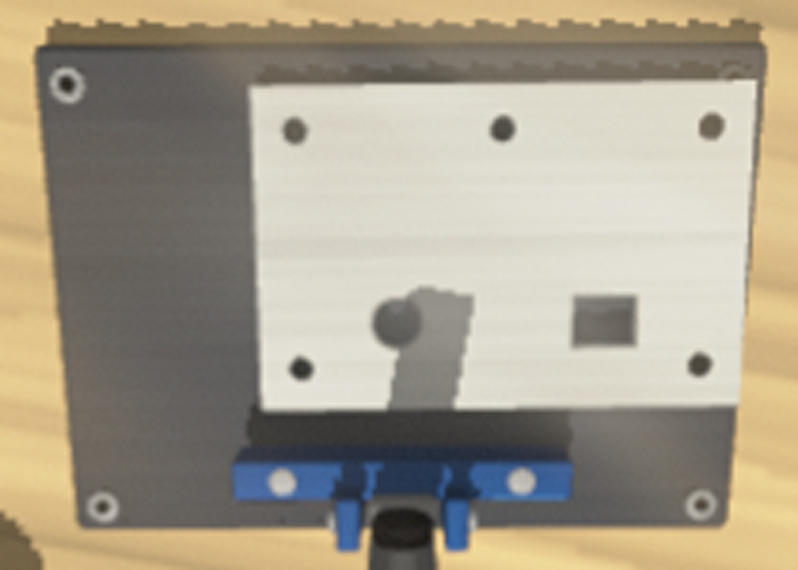

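```bash
cat >> h.py <<'E'
def fitall(s,c,fpx,ppx,f0):
    from scipy.optimize import least_squares
    P=[[-69,-104,12],[-69,104,12],[75,104,12],[75,-104,12]]
    r=least_squares(lambda f:(w2px(s,c,fx(f,P))-fpx).ravel(),f0); f=r.x
    Q=np.array([[-45,-70,8],[-45,70,8],[45,70,8],[45,-70,8.]])
    def pl(p,Q):
        R=Ro.from_euler('z',p[2]).as_matrix()@Ro.from_euler('y',-p[3]).as_matrix()
        # front lower edge at z=12
        return (Q-[-45,0,0])@R.T+R@np.array([0,0,0])+[p[0],p[1],12]+Ro.from_euler('z',p[2]).as_matrix()@[-45,0,0]
    r2=least_squares(lambda p:np.r_[(w2px(s,c,fx(f,pl(np.r_[p,.075],Q)))-ppx).ravel()],[-12,27,0.])
    p=np.r_[r2.x,.075]
    print('fix',f.round(3),'res',np.abs(r.fun).max().round(2)); print('plate',p.round(3),'res',np.abs(r2.fun).max().round(2))
    print('holes',pl(p,np.array([[20,-30,0],[20,30,0.]])).round(1).tolist())
    print('front corners',pl(p,np.array([[-45,-70,0],[-45,70,0.],[45,70,0],[45,-70,0]])).round(1).tolist())
    return f,p
def cr(pts,off,k): return (np.array(pts,float)+.5)/k-.5+off
E
python3 - <<'E'
from h import *
s,c=cam('wrist')
fitall(s,c,cr([[37,46],[763,43],[725,525],[81,525]],[215,70],3.8),cr([[249,86],[757,79],[739,405],[262,411]],[215,70],3.8),[551,-144,.185])
E
```

```text
fix [ 5.49575e+02 -1.43569e+02  1.88000e-01] res 2.13
plate [-1.1814e+01  2.8632e+01  9.0000e-03  7.5000e-02] res 0.31
holes [[8.3, -1.2, 16.9], [7.7, 58.8, 16.9]]
front corners [[-56.2, -41.7, 12.0], [-57.4, 98.2, 12.0], [32.3, 99.0, 18.7], [33.5, -41.0, 18.7]]
```

Run:
```python
from h import *
s,c=cam('wrist')
f=[549.575,-143.569,.188]
P=[[-69,-104,12],[-69,104,12],[75,104,12],[75,-104,12],[46.5,50,34],[46.5,-50,34],[58.5,50,34],[58.5,-50,34]]
print(((w2px(s,c,fx(f,P))-[215,70]+.5)*3.8-.5).round(1))
```

```text
[[ 29.   42. ]
 [769.6  40. ]
 [726.9 528.8]
 [ 74.4 530.3]
 [571.3 459.1]
 [229.3 459.9]
 [569.6 498.5]
 [231.2 499.3]]
```

```bash
cat >> h.py <<'E'
F=[549.6,-143.4,.188]
def tgt(fp,tiltx=0,tilty=0):
    """fp: TCP target in fixture frame; nominal tool x=-fx,y=fy,z=down"""
    s=telemetry.observe(); th=F[2]
    Rt=np.c_[[-np.cos(th),-np.sin(th),0],[-np.sin(th),np.cos(th),0],[0,0,-1]]@Ro.from_rotvec([tiltx,tilty,0]).as_matrix()
    print([float(v) for v in totool(s,fx(F,fp)[0],Rt)])
def where():
    s=telemetry.observe(); R,p=pose(s); c,n=np.cos(F[2]),np.sin(F[2]); d=p-[F[0],F[1],132]
    A=np.array([[c,n,0],[-n,c,0],[0,0,1]])
    print('t',round(s['time'],2),'fixTCP',(A@d).round(1),'tip73',(A@(d+R@[0,0,73])).round(1),'F',(A@s['force']).round(1),'g',round(s['gripper_width'],3))
E
python3 -c "
from h import *
where(); tgt([-12,128,93])"
```

```text
t 2.77 fixTCP [ 41.6   0.4 273.1] tip73 [ 41.7   0.4 200.1] F [-0.5 -0.6  0.6] g 0.999
[0.1079, 0.255, 0.3601, 0.0003, 0.002, -0.001]
```

```bash
python3 -m pendant '[{"tx":0.054,"ty":0.12,"tz":0,"rx":0,"ry":0,"rz":0,"fingers":0},{"tx":0.108,"ty":0.255,"tz":0.0,"rx":0,"ry":0,"rz":0,"fingers":0},{"tx":0.108,"ty":0.255,"tz":0.12,"rx":0,"ry":0,"rz":0,"fingers":0},{"tx":0.108,"ty":0.255,"tz":0.24,"rx":0,"ry":0,"rz":0,"fingers":0},{"tx":0.108,"ty":0.255,"tz":0.34,"rx":0,"ry":0,"rz":0,"fingers":0},{"tx":0.108,"ty":0.255,"tz":0.36,"rx":0,"ry":0,"rz":0,"fingers":0},{"tx":0.108,"ty":0.255,"tz":0.36,"rx":0,"ry":0,"rz":0,"fingers":0}]'
python3 - <<'E'
from h import *
where(); s,c=cam('wrist','w2.png'); s,c=cam('scene')
cv2.imwrite('pics/s2.png',cv2.resize(c['image'][120:300,200:480,::-1],None,fx=2.8,fy=2.8,interpolation=cv2.INTER_CUBIC))
E
```

```text
time: 3.65
position: [514.0, -19.2, 225.9]
tool_rot: [0.001, -0.094, 0.996, 0.0]
force: [1.0, 0.6, 0.1]
gripper_width: 0.0
t 3.65 fixTCP [-11.8 128.6  93.9] tip73 [-11.6 128.6  20.9] F [1.1 0.4 0.1] g 0.0
```

View pics/w2.png

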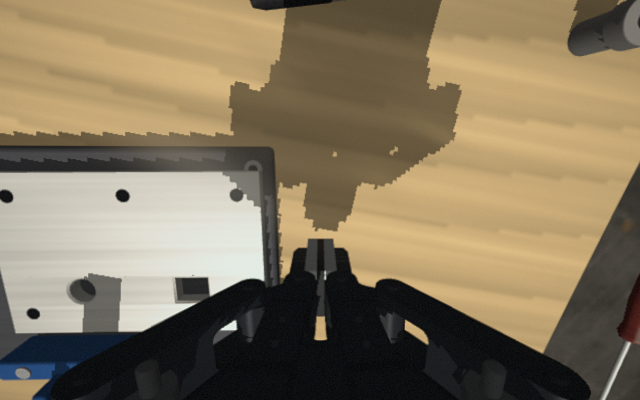

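View pics/s2.png

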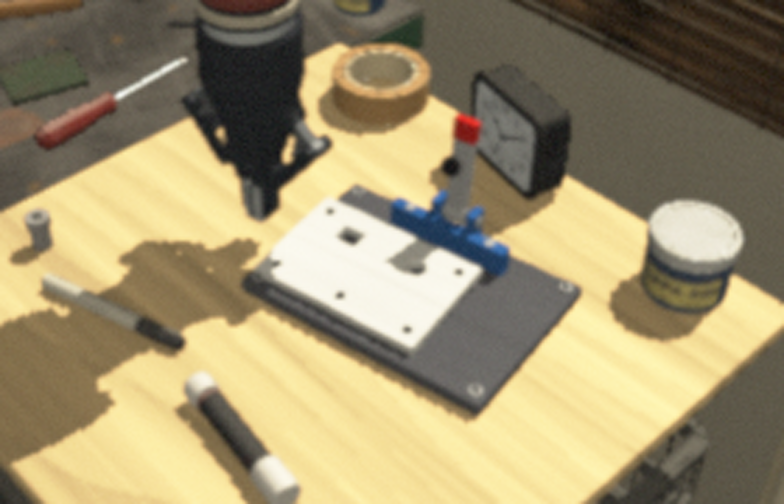

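Run:
```python
from h import *
s,c=cam('wrist'); R,p=pose(s)
for z in [60,66,70,73,76,80,86]:
    print(z,w2px(s,c,np.array([p+R@[11,y,z] for y in (-14.5,0,14.5)])).round(0).tolist())
im=c['image'][200:350,220:420,::-1]; cv2.imwrite('pics/w2c.png',cv2.resize(im,None,fx=4,fy=4))
```

```text
60 [[291.0, 247.0], [320.0, 247.0], [350.0, 247.0]]
66 [[292.0, 242.0], [320.0, 242.0], [348.0, 242.0]]
70 [[293.0, 239.0], [320.0, 239.0], [348.0, 239.0]]
73 [[294.0, 236.0], [320.0, 236.0], [347.0, 236.0]]
76 [[294.0, 234.0], [320.0, 234.0], [347.0, 234.0]]
80 [[295.0, 232.0], [320.0, 232.0], [346.0, 232.0]]
86 [[296.0, 228.0], [320.0, 228.0], [345.0, 228.0]]
```

View pics/w2c.png

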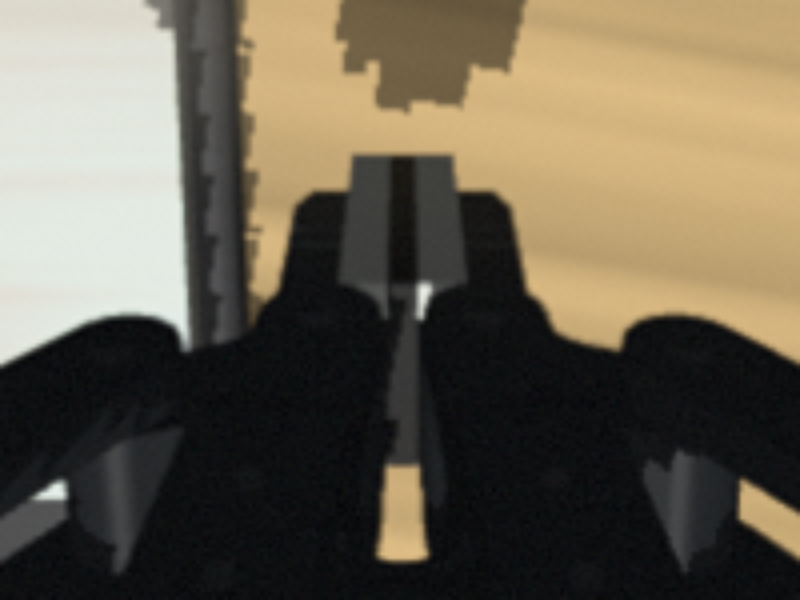

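```bash
python3 -m pendant '[{"tx":0,"ty":-0.005,"tz":0.005,"rx":0,"ry":0,"rz":0,"fingers":0},{"tx":0,"ty":-0.02,"tz":0.01,"rx":0,"ry":0,"rz":0,"fingers":0},{"tx":0,"ty":-0.03,"tz":0.01,"rx":0,"ry":0,"rz":0,"fingers":0},{"tx":0,"ty":-0.036,"tz":0.01,"rx":0,"ry":0,"rz":0,"fingers":0},{"tx":0,"ty":-0.042,"tz":0.01,"rx":0,"ry":0,"rz":0,"fingers":0}]'
python3 - <<'E'
from h import *
where(); s,c=cam('wrist','w3.png');where()
E
```

```text
time: 4.42
position: [519.7, -41.0, 223.1]
tool_rot: [0.003, -0.093, 0.996, -0.0]
force: [-0.2, -0.1, 0.1]
gripper_width: 0.002
t 4.42 fixTCP [-10.3 106.2  91.1] tip73 [ -9.8 106.1  18.1] F [-0.2 -0.   0.1] g 0.002
t 4.47 fixTCP [-10.2 106.   91.1] tip73 [ -9.7 105.8  18.1] F [-0.4  0.5  0.1] g -0.001
```

View pics/w3.png

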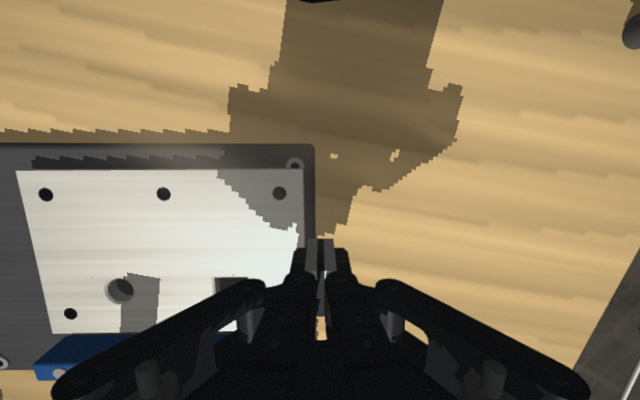

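```bash
python3 -m pendant '[{"tx":0.003,"ty":0.024,"tz":0,"rx":0,"ry":-0.003,"rz":0,"fingers":0},{"tx":0.003,"ty":0.024,"tz":0.006,"rx":0,"ry":-0.003,"rz":0,"fingers":0},{"tx":0.003,"ty":0.024,"tz":0.008,"rx":0,"ry":-0.003,"rz":0,"fingers":0},{"tx":0.003,"ty":0.024,"tz":0.008,"rx":0,"ry":-0.003,"rz":0,"fingers":0}]'
python3 - <<'E'
from h import *
where(); s,c=cam('scene')
cv2.imwrite('pics/s3.png',cv2.resize(c['image'][150:270,240:400,::-1],None,fx=5,fy=5,interpolation=cv2.INTER_CUBIC))
E
```

```text
time: 4.97
position: [516.0, -29.6, 218.9]
tool_rot: [0.004, -0.094, 0.996, -0.001]
force: [-0.2, 0.3, 0.0]
gripper_width: -0.002
t 4.97 fixTCP [-11.7 118.1  86.9] tip73 [-11.1 117.9  13.9] F [-0.1  0.4  0. ] g -0.002
```

View pics/s3.png

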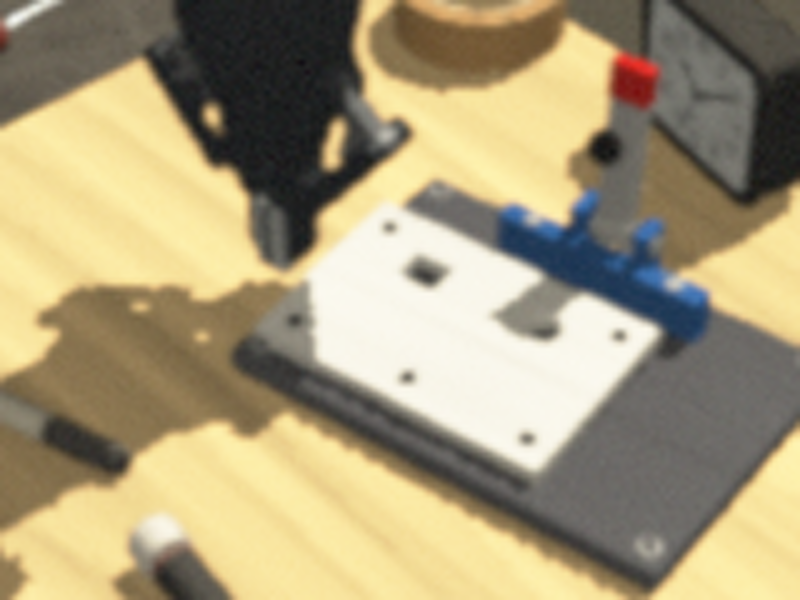

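```bash
python3 -m pendant '[{"tx":0,"ty":-0.012,"tz":0,"rx":0,"ry":-0.005,"rz":0,"fingers":0},{"tx":0,"ty":-0.02,"tz":0,"rx":0,"ry":-0.005,"rz":0,"fingers":0},{"tx":0,"ty":-0.028,"tz":0,"rx":0,"ry":-0.005,"rz":0,"fingers":0},{"tx":0,"ty":-0.034,"tz":0,"rx":0,"ry":-0.005,"rz":0,"fingers":0}]'
python3 - <<'E'
from h import *
where(); s,c=cam('wrist','w4.png');where()
E
```

```text
time: 5.52
position: [519.2, -46.5, 219.0]
tool_rot: [0.006, -0.093, 0.996, -0.0]
force: [-0.9, 1.6, 1.5]
gripper_width: 0.003
t 5.53 fixTCP [-11.7 100.8  87. ] tip73 [-10.8 100.7  14. ] F [-0.6  1.7  1.5] g 0.003
t 5.58 fixTCP [-11.7 100.5  87. ] tip73 [-10.8 100.3  14. ] F [-0.4  1.3 -0.1] g -0.002
```

View pics/w4.png

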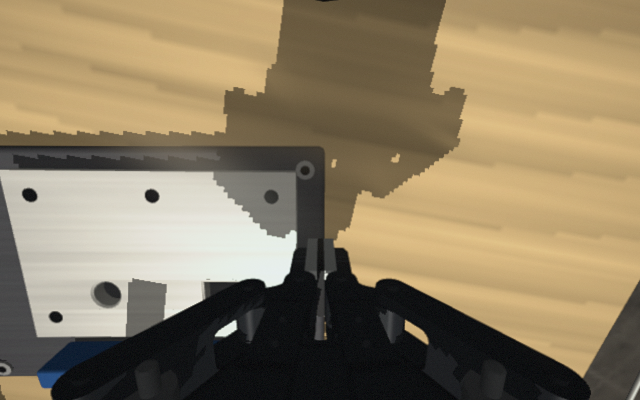

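```bash
python3 -m pendant '[{"tx":0,"ty":-0.008,"tz":0,"rx":0,"ry":0.01,"rz":0,"fingers":0},{"tx":0,"ty":-0.016,"tz":0,"rx":0,"ry":0.015,"rz":0,"fingers":0},{"tx":0,"ty":-0.024,"tz":0,"rx":0,"ry":0.015,"rz":0,"fingers":0},{"tx":0,"ty":-0.03,"tz":0,"rx":0,"ry":0.015,"rz":0,"fingers":0}]'
python3 - <<'E'
from h import *
where(); s,c=cam('wrist','w5.png');where()
E
```

```text
time: 6.08
position: [522.1, -61.9, 219.0]
tool_rot: [0.001, -0.093, 0.996, -0.001]
force: [-0.2, 2.1, 0.5]
gripper_width: -0.0
t 6.08 fixTCP [-11.8  85.2  87. ] tip73 [-11.7  85.1  14. ] F [0.2 2.1 0.5] g -0.0
t 6.12 fixTCP [-11.7  84.8  87. ] tip73 [-11.7  84.7  14. ] F [ 0.6  0.7 -0. ] g -0.003
```

View pics/w5.png

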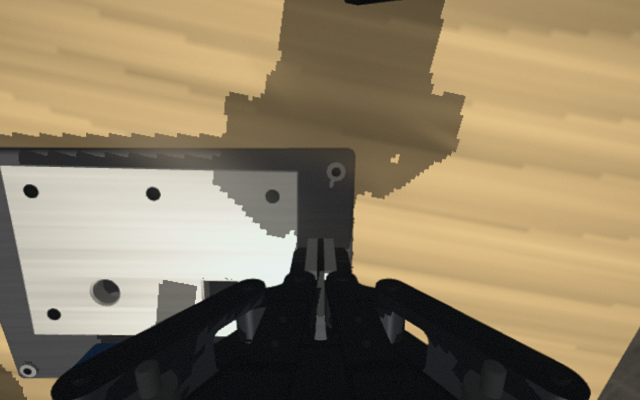

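Run:
```python
from h import *
s,c=cam('wrist')
cv2.imwrite('pics/w5c.png',cv2.resize(c['image'][140:260,200:360,::-1],None,fx=5,fy=5,interpolation=cv2.INTER_CUBIC))
def loc(u,v,z):
    X=px2w(s,c,u,v,132+z)-[F[0],F[1],132]; a,n=np.cos(F[2]),np.sin(F[2]); return np.round([a*X[0]+n*X[1],-n*X[0]+a*X[1]],1)
print(loc(297.5,172,20),loc(297,200,21),loc(354,150,12),loc(354,220,12), loc(105,292,24.6))
```

```text
[-59.   73.7] [-45.2  73.2] [-68.6 101.7] [-31.4 102.8] [  4.1 -29. ]
```

View pics/w5c.png

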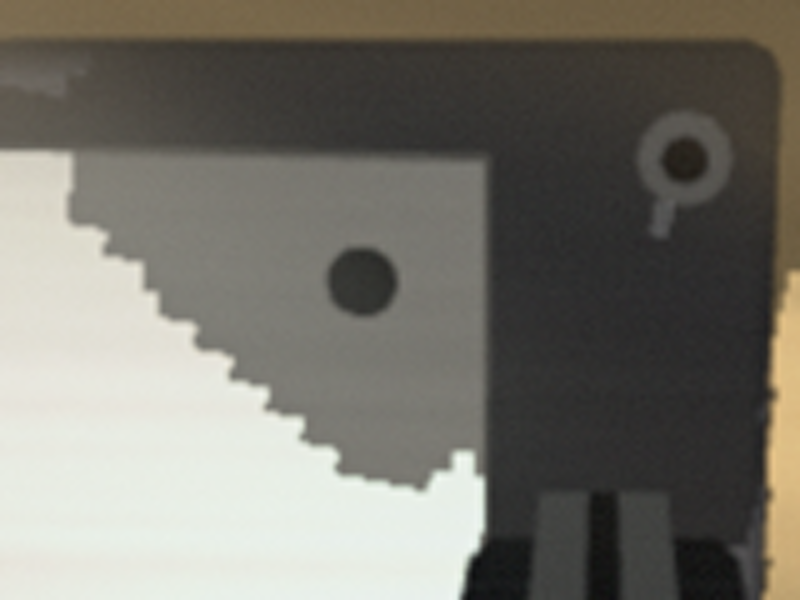

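```bash
python3 -m pendant '[{"tx":0,"ty":-0.005,"tz":0,"rx":0,"ry":0,"rz":0,"fingers":0},{"tx":0,"ty":-0.0085,"tz":0,"rx":0,"ry":0,"rz":0,"fingers":0},{"tx":0,"ty":-0.0085,"tz":0,"rx":0,"ry":0,"rz":0,"fingers":0},{"tx":0,"ty":0.03,"tz":0,"rx":0,"ry":0,"rz":0,"fingers":0},{"tx":0,"ty":0.06,"tz":-0.1,"rx":0,"ry":0,"rz":0,"fingers":0},{"tx":0,"ty":0.04,"tz":-0.22,"rx":0,"ry":0,"rz":0,"fingers":0},{"tx":-0.05,"ty":-0.06,"tz":-0.3,"rx":0,"ry":0,"rz":0,"fingers":0},{"tx":-0.1,"ty":-0.17,"tz":-0.3,"rx":0,"ry":0,"rz":0,"fingers":0},{"tx":-0.1,"ty":-0.17,"tz":-0.3,"rx":0,"ry":0,"rz":0,"fingers":0},{"tx":-0.1,"ty":-0.17,"tz":-0.3,"rx":0,"ry":0,"rz":0,"fingers":0}]'
python3 - <<'E'
from h import *
where(); s,c=cam('wrist','w6.png')
cv2.imwrite('pics/w6c.png',cv2.resize(c['image'][40:220,200:440,::-1],None,fx=3.3,fy=3.3,interpolation=cv2.INTER_CUBIC))
print(w2px(s,c,fx(F,[[-69,-104,12],[-69,104,12],[75,104,12],[75,-104,12]])).round())
E
```

```text
time: 7.42
position: [586.5, -135.2, 368.5]
tool_rot: [-0.0, -0.093, 0.996, -0.001]
force: [-0.9, -0.8, 0.0]
gripper_width: -0.0
t 7.42 fixTCP [ 37.7   1.1 236.5] tip73 [ 37.7   1.  163.5] F [-1.  -0.6  0. ] g -0.0
[[210.  81.]
 [429.  80.]
 [415. 223.]
 [225. 223.]]
```

View pics/w6c.png

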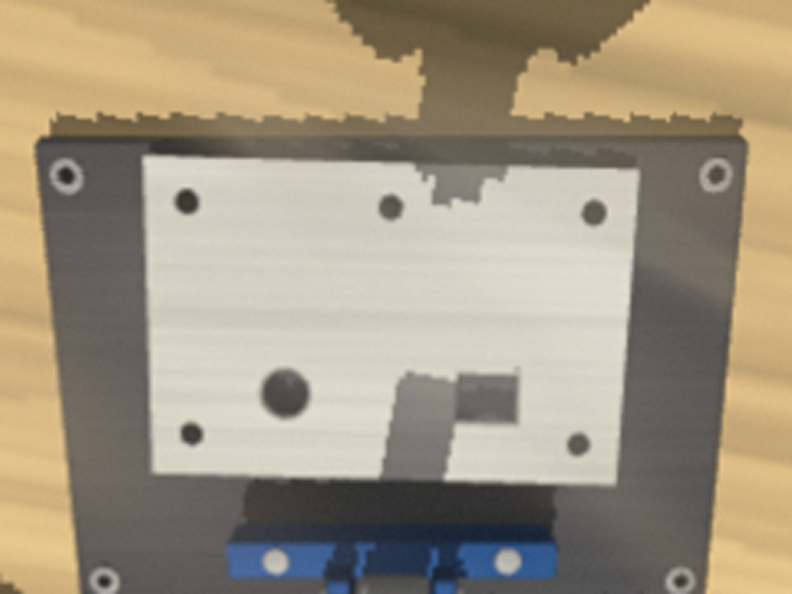

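```bash
cat >> h.py <<'E'
def fit2(s,c,scr,ppx,f0,seat=False):
    """scr: 4 screws px order (-x,-y),(-x,+y),(+x,+y),(+x,-y)"""
    from scipy.optimize import least_squares
    def P(a,b): return [[-69+a,-104+b,12],[-69+a,104-b,12],[75-a,104-b,12],[75-a,-104+b,12]]
    r=least_squares(lambda q:(w2px(s,c,fx(q[:3],P(q[3],q[3])))-scr).ravel(),list(f0)+[10]); f=r.x[:3]
    Q=np.array([[-45,-70,8],[-45,70,8],[45,70,8],[45,-70,8.]])
    def pl(p,Q):
        Z=Ro.from_euler('z',p[2]).as_matrix();R=Z@Ro.from_euler('y',-p[3]).as_matrix()
        return (Q-[-45,0,0])@R.T+[p[0],p[1],12]+Z@[-45,0,0]
    t=0. if seat else .075
    r2=least_squares(lambda p:(w2px(s,c,fx(f,pl(np.r_[p,t],Q)))-ppx).ravel(),[-5,0,0.]); p=np.r_[r2.x,t]
    print('fix',f.round(3),'inset',r.x[3].round(1),'res',np.abs(r.fun).max().round(2)); print('plate',p.round(3),'res',np.abs(r2.fun).max().round(2))
    print('holes',pl(p,np.array([[20,-30,0],[20,30,0.]])).round(1).tolist())
    print('corners',pl(p,np.array([[-45,-70,0],[-45,70,0.],[45,70,0],[45,-70,0]])).round(1).tolist())
E
python3 - <<'E'
from h import *
s,c=cam('wrist')
fit2(s,c,cr([[67,175],[716,174],[680,580],[104,580]],[200,40],3.3),cr([[143,155],[639,169],[616,486],[151,473]],[200,40],3.3),F)
print(cr([[230,543],[556,543]],[200,40],3.3),w2px(s,c,fx(F,[[46.5,-50,34],[46.5,50,34]])))
E
```

```text
fix [ 5.50585e+02 -1.43903e+02  1.87000e-01] inset 9.5 res 0.27
plate [-16.307  -1.084  -0.028   0.075] res 0.48
holes [[2.7, -31.6, 16.9], [4.3, 28.4, 16.9]]
corners [[-63.2, -69.8, 12.0], [-59.4, 70.1, 12.0], [30.4, 67.7, 18.7], [26.5, -72.3, 18.7]]
[[269.34848485 204.1969697 ]
 [368.13636364 204.1969697 ]] [[268.66364608 203.79721085]
 [369.3308922  203.68894393]]
```

```bash
sed -i 's/^F=.*/F=[550.6,-143.9,.187]/' h.py; python3 -c "
from h import *
where(); tgt([-106,0,84],0,-0.12)"
```

```text
t 7.53 fixTCP [ 36.6   2.6 236.7] tip73 [ 36.6   2.5 163.7] F [ 0.3  0.2 -0.6] g 0.001
[0.2851, -0.0045, 0.3055, -0.0021, -0.1531, 0.0012]
```

```bash
python3 -m pendant '[{"tx":0.12,"ty":-0.004,"tz":0,"rx":0,"ry":-0.05,"rz":0,"fingers":0.5},{"tx":0.24,"ty":-0.004,"tz":0.0,"rx":0,"ry":-0.153,"rz":0,"fingers":0.5},{"tx":0.285,"ty":-0.004,"tz":0.1,"rx":0,"ry":-0.153,"rz":0,"fingers":0.5},{"tx":0.285,"ty":-0.004,"tz":0.2,"rx":0,"ry":-0.153,"rz":0,"fingers":0.5},{"tx":0.285,"ty":-0.004,"tz":0.28,"rx":0,"ry":-0.153,"rz":0,"fingers":0.5},{"tx":0.285,"ty":-0.004,"tz":0.305,"rx":0,"ry":-0.153,"rz":0,"fingers":0.5},{"tx":0.285,"ty":-0.004,"tz":0.305,"rx":0,"ry":-0.153,"rz":0,"fingers":0.5}]'
python3 - <<'E'
from h import *
where(); s,c=cam('wrist','w7.png');where()
E
```

```text
time: 8.4
position: [446.2, -162.5, 216.0]
tool_rot: [0.059, -0.094, 0.994, 0.005]
force: [0.3, -0.4, 0.6]
gripper_width: 0.497
t 8.4 fixTCP [-106.     1.1   84. ] tip73 [-97.4   1.1  11.5] F [ 0.3 -0.4  0.6] g 0.497
t 8.45 fixTCP [-105.2    0.3   85.4] tip73 [-96.4   0.1  12.9] F [-0.3 -0.2  0.7] g 0.501
```

View pics/w7.png

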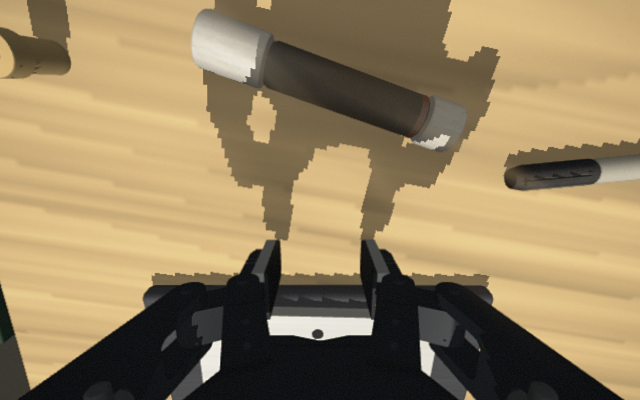

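```bash
python3 -c "
from h import *
where(); tgt([-84,0,84],0,-0.12); tgt([-72,0,84],0,-0.12)"
```

```text
t 8.45 fixTCP [-105.2    0.3   85.4] tip73 [-96.4   0.1  12.9] F [-0.3 -0.2  0.7] g 0.501
[-0.0418, -0.0006, 0.0079, -0.0032, 0.0016, 0.0025]
[-0.0657, -0.0007, 0.0108, -0.0032, 0.0016, 0.0025]
```

```bash
python3 -m pendant '[{"tx":-0.02,"ty":0,"tz":0.004,"rx":0,"ry":0,"rz":0,"fingers":0.5},{"tx":-0.036,"ty":0,"tz":0.007,"rx":0,"ry":0,"rz":0,"fingers":0.5},{"tx":-0.042,"ty":0,"tz":0.0078,"rx":0,"ry":0,"rz":0,"fingers":0.5},{"tx":-0.048,"ty":0,"tz":0.0085,"rx":0,"ry":0,"rz":0,"fingers":0.5},{"tx":-0.054,"ty":0,"tz":0.009,"rx":0,"ry":0,"rz":0,"fingers":0.5}]'
python3 -c "
from h import *
where(); s,c=cam('wrist','w8.png');where()
s,c=cam('scene')
cv2.imwrite('pics/s8.png',cv2.resize(c['image'][150:270,270:430,::-1],None,fx=5,fy=5,interpolation=cv2.INTER_CUBIC))"
```

```text
time: 9.07
position: [473.5, -158.2, 216.0]
tool_rot: [0.059, -0.094, 0.994, 0.004]
force: [-3.6, -1.4, 0.9]
gripper_width: 0.499
t 9.07 fixTCP [-78.4   0.3  84. ] tip73 [-69.7   0.1  11.5] F [-3.8 -0.8  0.9] g 0.499
t 9.12 fixTCP [-78.    0.2  84.1] tip73 [-69.3   0.1  11.6] F [-2.  -0.6  1.1] g 0.502
```

View pics/w8.png

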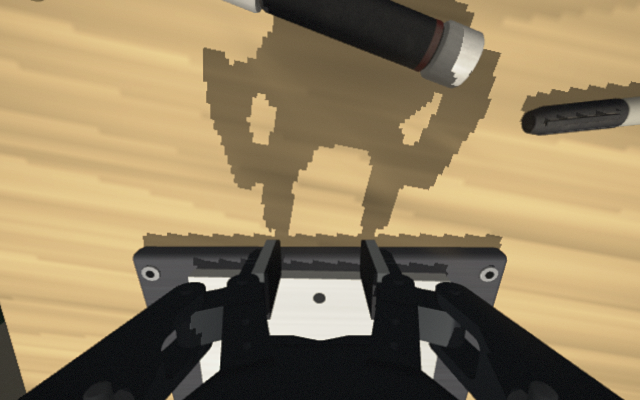

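View pics/s8.png

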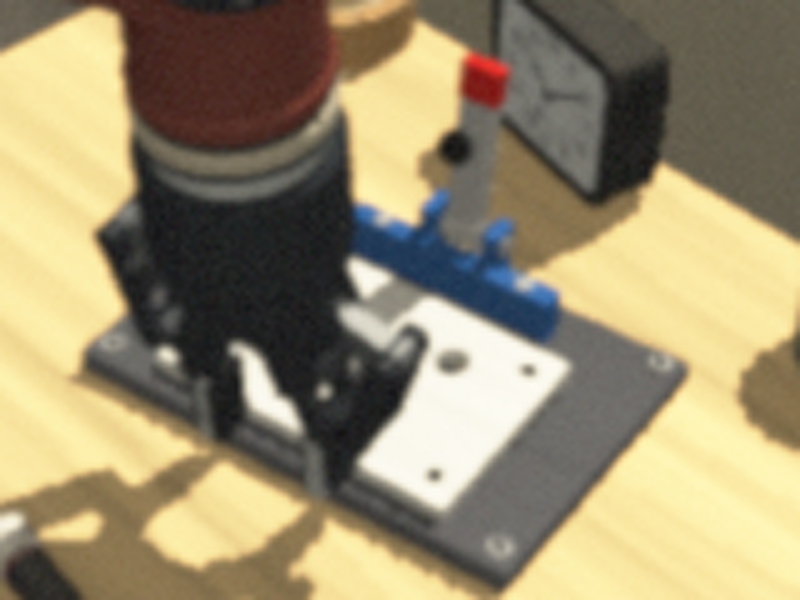

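```bash
python3 -m pendant '[{"tx":-0.004,"ty":0,"tz":0.0005,"rx":0,"ry":0,"rz":0,"fingers":0.5},{"tx":-0.008,"ty":0,"tz":0.001,"rx":0,"ry":0,"rz":0,"fingers":0.5},{"tx":-0.012,"ty":0,"tz":0.0015,"rx":0,"ry":0,"rz":0,"fingers":0.5},{"tx":-0.016,"ty":0,"tz":0.002,"rx":0,"ry":0,"rz":0,"fingers":0.5},{"tx":-0.02,"ty":0,"tz":0.0025,"rx":0,"ry":0,"rz":0,"fingers":0.5}]'
python3 -c "
from h import *
where(); s,c=cam('wrist','w9.png');where()
s,c=cam('scene')
cv2.imwrite('pics/s9.png',cv2.resize(c['image'][150:270,270:430,::-1],None,fx=5,fy=5,interpolation=cv2.INTER_CUBIC))"
```

```text
time: 9.8
position: [484.3, -156.1, 216.0]
tool_rot: [0.061, -0.094, 0.994, 0.004]
force: [-0.2, -0.6, 0.1]
gripper_width: 0.499
t 9.8 fixTCP [-67.4   0.3  84. ] tip73 [-58.6   0.2  11.6] F [-0.3 -0.5  0.1] g 0.499
t 9.85 fixTCP [-67.1   0.2  84.2] tip73 [-58.1   0.   11.7] F [-0.4  0.7  0. ] g 0.504
```

View pics/w9.png

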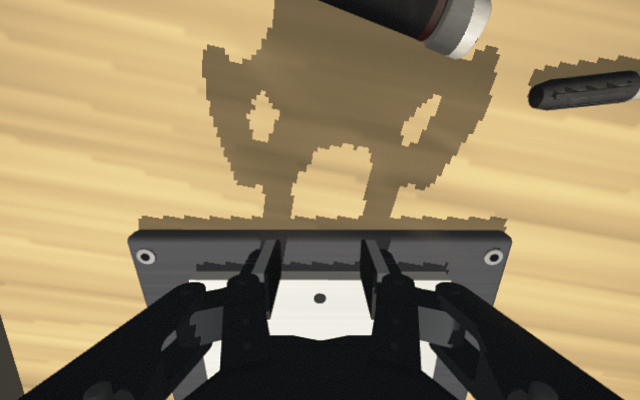

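View pics/s9.png

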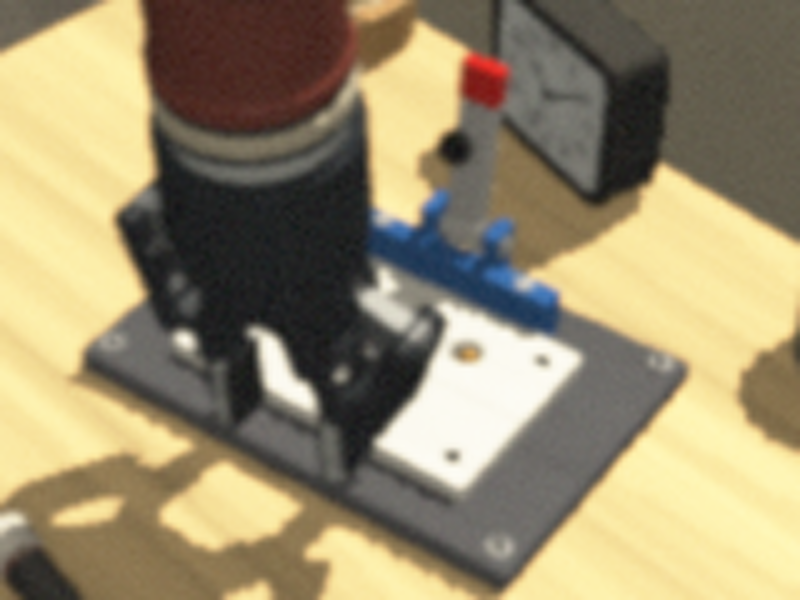

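```bash
python3 -m pendant '[{"tx":0.05,"ty":0,"tz":-0.02,"rx":0,"ry":0,"rz":0,"fingers":0.5},{"tx":0.08,"ty":0,"tz":-0.14,"rx":0,"ry":0.05,"rz":0,"fingers":0.3},{"tx":0.0,"ty":0,"tz":-0.26,"rx":0,"ry":0.153,"rz":0,"fingers":0},{"tx":-0.11,"ty":0,"tz":-0.32,"rx":0,"ry":0.153,"rz":0,"fingers":0},{"tx":-0.2,"ty":0,"tz":-0.32,"rx":0,"ry":0.153,"rz":0,"fingers":0},{"tx":-0.2,"ty":0,"tz":-0.32,"rx":0,"ry":0.153,"rz":0,"fingers":0}]'
python3 - <<'E'
from h import *
where(); s,c=cam('wrist','w10.png')
cv2.imwrite('pics/w10c.png',cv2.resize(c['image'][40:220,200:440,::-1],None,fx=3.3,fy=3.3,interpolation=cv2.INTER_CUBIC))
E
```

```text
time: 10.65
position: [566.0, -140.0, 388.2]
tool_rot: [0.003, -0.095, 0.995, -0.002]
force: [-0.5, -0.1, -1.5]
gripper_width: -0.002
t 10.65 fixTCP [ 15.8   1.  256.2] tip73 [ 16.3   0.7 183.2] F [-0.5  0.  -1.5] g -0.002
```

View pics/w10c.png

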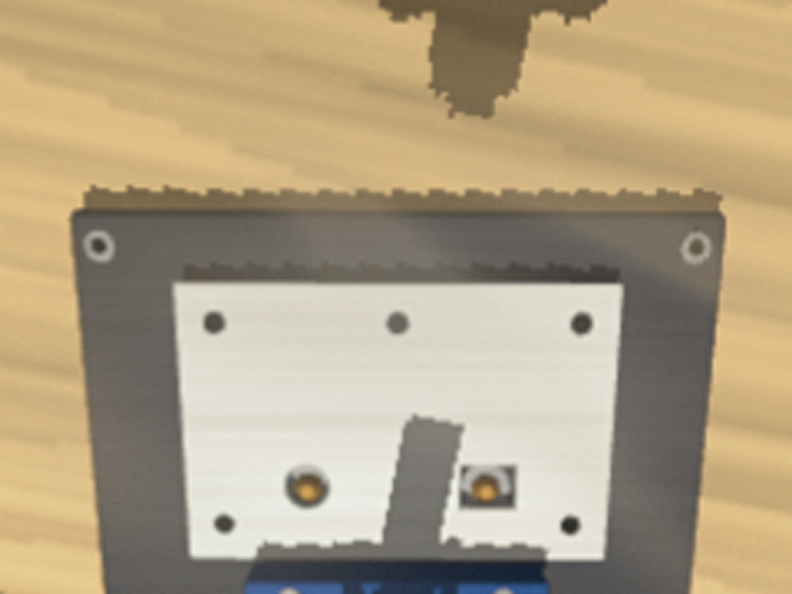

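Run:
```python
from h import *
s,c=cam('wrist')
cv2.imwrite('pics/w11.png',c['image'][:,:,::-1])
scr=cr([[98,246],[696,246]],[200,40],3.3)
pp=cr([[173,284],[622,284],[605,559],[190,559]],[200,40],3.3)
from scipy.optimize import least_squares
r=least_squares(lambda f:(w2px(s,c,fx(f,[[-59.5,-94.5,12],[-59.5,94.5,12]]))-scr).ravel(),F);f=r.x;print(f,r.fun.round(2))
Q=np.array([[-45,-70,8],[-45,70,8],[45,70,8],[45,-70,8.]])
def pl(p,Q):
    Z=Ro.from_euler('z',p[2]).as_matrix();R=Z@Ro.from_euler('y',-p[3]).as_matrix()
    return (Q-[-45,0,0])@R.T+[p[0],p[1],12]+Z@[-45,0,0]
for t in (0,.075):
    r2=least_squares(lambda p:(w2px(s,c,fx(f,pl(np.r_[p,t],Q)))-pp).ravel(),[0,0,0.]);print(t,r2.x.round(3),r2.fun.round(2))
r2=least_squares(lambda p:(w2px(s,c,fx(f,pl(p,Q)))-pp).ravel(),[0,0,0.,0]);print(r2.x.round(3),r2.fun.round(2))
```

```text
[ 5.48281516e+02 -1.44418389e+02  1.89236823e-01] [-0.04  0.    0.04  0.  ]
0 [-3.215  0.23   0.   ] [-0.08 -0.01  0.05 -0.05 -0.22  0.07  0.26 -0.02]
0.075 [-3.381  0.239  0.   ] [-0.12 -0.78  0.1  -0.83  1.11  1.06 -1.1   0.97]
[-3.232  0.231  0.     0.005] [-0.08 -0.07  0.05 -0.11 -0.13  0.15  0.16  0.06]
```

View pics/w11.png

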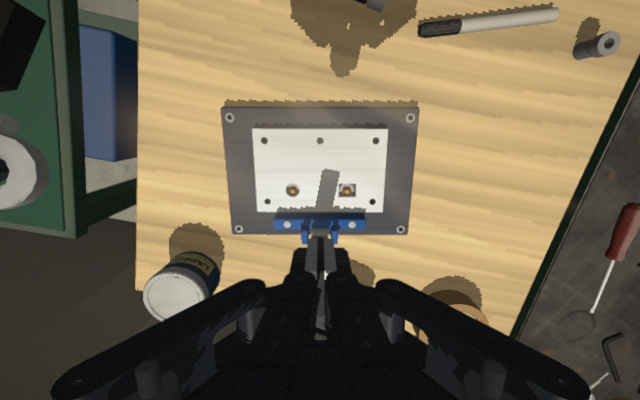

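```bash
python3 -c "
from h import *
where(); tgt([108,0,240]); tgt([108,0,176])
for a in [1.7,1.5,1.3,1.1,.9,.7,.5,.35,.2,.1,0,-.03]:
    L=np.array([62-65*np.cos(a)+3.5*np.sin(a),40+65*np.sin(a)+3.5*np.cos(a)]); d=L+[11,73]-[108,176]
    print(a,(L+[11,73]).round(1),'tx',round(-d[0]/500,4),'tz',round(-d[1]/500,4))"
```

```text
t 10.75 fixTCP [ 12.6   1.2 254.4] tip73 [ 12.7   1.  181.4] F [0.5 0.4 0.8] g 0.004
[-0.1907, -0.0028, 0.029, -0.0028, 0.0012, 0.0031]
[-0.1906, -0.0025, 0.157, -0.0028, 0.0012, 0.0031]
1.7 [ 84.8 177. ] tx 0.0463 tz -0.002
1.5 [ 71.9 178.1] tx 0.0722 tz -0.0042
1.3 [ 59.  176.6] tx 0.098 tz -0.0011
1.1 [ 46.6 172.5] tx 0.1227 tz 0.007
0.9 [ 35.3 166.1] tx 0.1453 tz 0.0198
0.7 [ 25.5 157.6] tx 0.1649 tz 0.0369
0.5 [ 17.6 147.2] tx 0.1807 tz 0.0575
0.35 [ 13.1 138.6] tx 0.1897 tz 0.0748
0.2 [ 10.  129.3] tx 0.196 tz 0.0933
0.1 [  8.7 123. ] tx 0.1987 tz 0.1061
0 [  8.  116.5] tx 0.2 tz 0.119
-0.03 [  7.9 114.5] tx 0.2002 tz 0.1229
```

```bash
python3 -m pendant '[{"tx":-0.1,"ty":-0.002,"tz":0,"rx":0,"ry":0,"rz":0,"fingers":0},{"tx":-0.191,"ty":-0.0025,"tz":0,"rx":0,"ry":0,"rz":0,"fingers":0},{"tx":-0.191,"ty":-0.0025,"tz":0.02,"rx":0,"ry":0,"rz":0,"fingers":0},{"tx":-0.191,"ty":-0.0025,"tz":0.12,"rx":0,"ry":0,"rz":0,"fingers":0},{"tx":-0.191,"ty":-0.0025,"tz":0.157,"rx":0,"ry":0,"rz":0,"fingers":0},{"tx":-0.191,"ty":-0.0025,"tz":0.157,"rx":0,"ry":0,"rz":0,"fingers":0}]'
python3 -c "
from h import *
where()
s,c=cam('scene')
cv2.imwrite('pics/s12.png',cv2.resize(c['image'][110:250,270:460,::-1],None,fx=4,fy=4,interpolation=cv2.INTER_CUBIC))"
```

```text
time: 11.5
position: [654.7, -123.8, 305.4]
tool_rot: [-0.002, -0.094, 0.996, -0.0]
force: [0.5, -0.3, -0.4]
gripper_width: 0.001
t 11.5 fixTCP [106.    0.4 173.4] tip73 [105.7   0.4 100.4] F [ 0.4 -0.4 -0.4] g 0.001
```

View pics/s12.png

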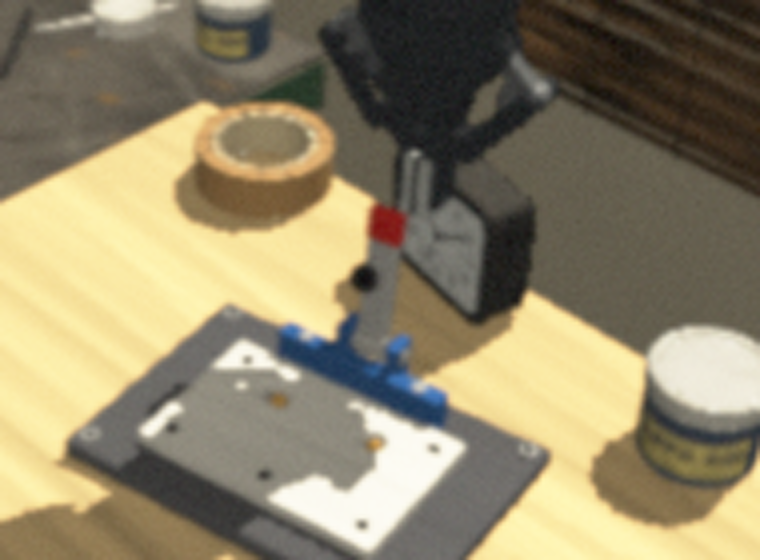

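```bash
python3 -m pendant '[{"tx":0.042,"ty":0,"tz":-0.007,"rx":0,"ry":0,"rz":0,"fingers":0},{"tx":0.068,"ty":0,"tz":-0.009,"rx":0,"ry":0,"rz":0,"fingers":0},{"tx":0.094,"ty":0,"tz":-0.006,"rx":0,"ry":0,"rz":0,"fingers":0},{"tx":0.119,"ty":0,"tz":0.002,"rx":0,"ry":0,"rz":0,"fingers":0},{"tx":0.141,"ty":0,"tz":0.015,"rx":0,"ry":0,"rz":0,"fingers":0},{"tx":0.161,"ty":0,"tz":0.032,"rx":0,"ry":0,"rz":0,"fingers":0},{"tx":0.177,"ty":0,"tz":0.052,"rx":0,"ry":0,"rz":0,"fingers":0}]'
python3 -c "
from h import *
where()
s,c=cam('scene')
cv2.imwrite('pics/s13.png',cv2.resize(c['image'][110:250,270:460,::-1],None,fx=4,fy=4,interpolation=cv2.INTER_CUBIC));where()"
```

```text
time: 12.42
position: [568.3, -140.8, 280.9]
tool_rot: [-0.0, -0.094, 0.996, -0.001]
force: [0.7, -0.5, 0.6]
gripper_width: -0.003
t 12.43 fixTCP [ 17.9  -0.2 148.9] tip73 [17.9 -0.3 75.9] F [ 0.6 -0.6  0.6] g -0.003
t 12.47 fixTCP [ 16.5   0.2 146.9] tip73 [16.2  0.3 73.9] F [-1.6  0.3 -0.8] g -0.0
```

View pics/s13.png

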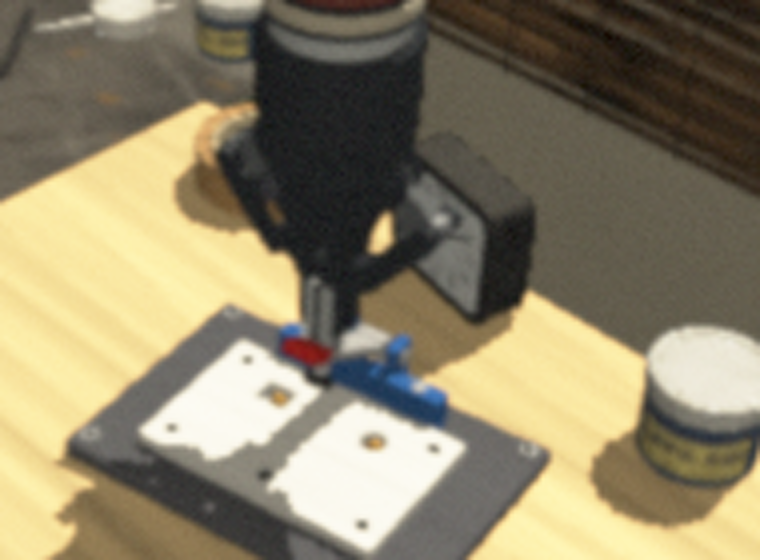

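```bash
python3 -m pendant '[{"tx":0.008,"ty":0,"tz":0.018,"rx":0,"ry":0,"rz":0,"fingers":0},{"tx":0.013,"ty":0,"tz":0.036,"rx":0,"ry":0,"rz":0,"fingers":0},{"tx":0.016,"ty":0,"tz":0.048,"rx":0,"ry":0,"rz":0,"fingers":0},{"tx":0.017,"ty":0,"tz":0.056,"rx":0,"ry":0,"rz":0,"fingers":0},{"tx":0.017,"ty":0,"tz":0.059,"rx":0,"ry":0,"rz":0,"fingers":0}]'
python3 -c "
from h import *
where()
s,c=cam('scene');where()
cv2.imwrite('pics/s14.png',cv2.resize(c['image'][150:250,290:430,::-1],None,fx=5.5,fy=5.5,interpolation=cv2.INTER_CUBIC))"
```

```text
time: 13.1
position: [558.2, -142.1, 249.2]
tool_rot: [-0.003, -0.094, 0.996, 0.0]
force: [-1.3, 0.9, 0.4]
gripper_width: 0.004
t 13.1 fixTCP [  7.8   0.3 117.2] tip73 [ 7.4  0.4 44.2] F [-1.1  1.2  0.4] g 0.004
t 13.15 fixTCP [  7.8   0.3 117.2] tip73 [ 7.4  0.4 44.2] F [-1.2 -0.   0.8] g 0.0
```

View pics/s14.png

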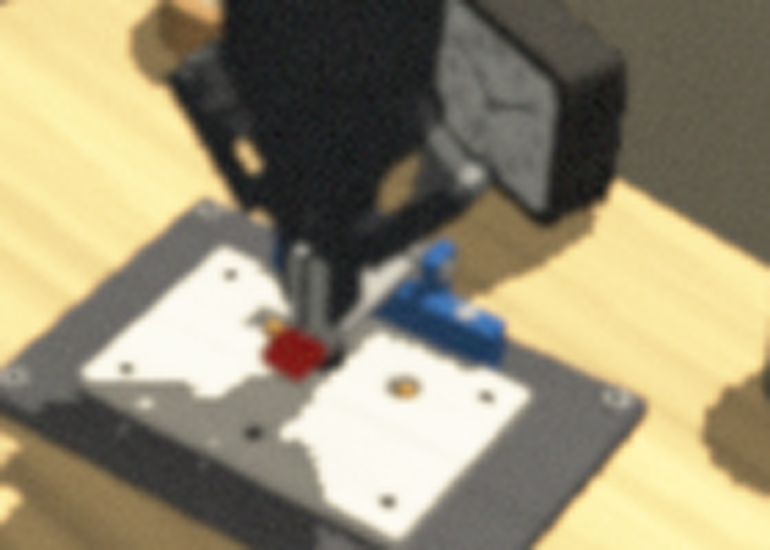

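Nearly down, no reaction yet; press a little further, in small steps.

```bash
python3 -m pendant '[{"tx":0,"ty":0,"tz":0.002,"rx":0,"ry":0,"rz":0,"fingers":0},{"tx":0,"ty":0,"tz":0.004,"rx":0,"ry":0,"rz":0,"fingers":0},{"tx":0,"ty":0,"tz":0.004,"rx":0,"ry":0,"rz":0,"fingers":0}]'; python3 -c "
from h import *
where()"
```

```text
time: 13.52
position: [558.4, -142.2, 248.2]
tool_rot: [-0.002, -0.094, 0.996, -0.0]
force: [-1.2, 0.4, 3.8]
gripper_width: 0.001
t 13.53 fixTCP [  8.    0.2 116.2] tip73 [ 7.7  0.2 43.2] F [-1.1  0.6  3.8] g 0.001
```

```bash
python3 -m pendant '[{"tx":0,"ty":0,"tz":0.002,"rx":0,"ry":0,"rz":0,"fingers":0},{"tx":0,"ty":0,"tz":0.004,"rx":0,"ry":0,"rz":0,"fingers":0},{"tx":0,"ty":0,"tz":0.004,"rx":0,"ry":0,"rz":0,"fingers":0}]'; python3 -c "
from h import *
where()"
```

```text
time: 13.9
position: [558.4, -142.2, 248.1]
tool_rot: [-0.002, -0.094, 0.996, -0.0]
force: [-3.9, 1.6, 9.5]
gripper_width: -0.002
t 13.9 fixTCP [  8.    0.2 116.1] tip73 [ 7.7  0.2 43.1] F [-3.6  2.3  9.5] g -0.002
```

```bash
python3 -m pendant '[{"tx":0,"ty":0,"tz":0.003,"rx":0,"ry":0,"rz":0,"fingers":0},{"tx":0,"ty":0,"tz":0.003,"rx":0,"ry":0,"rz":0,"fingers":0}]'; python3 -m pendant '[{"tx":0,"ty":0,"tz":-0.02,"rx":0,"ry":0,"rz":0,"fingers":0},{"tx":0,"ty":0,"tz":-0.12,"rx":0,"ry":0,"rz":0,"fingers":0},{"tx":-0.02,"ty":0,"tz":-0.24,"rx":0,"ry":0,"rz":0,"fingers":0},{"tx":-0.06,"ty":0,"tz":-0.28,"rx":0,"ry":0,"rz":0,"fingers":0},{"tx":-0.06,"ty":0,"tz":-0.28,"rx":0,"ry":0,"rz":0,"fingers":0}]'
python3 -c "
from h import *
where()
s,c=cam('scene')
cv2.imwrite('pics/s15.png',cv2.resize(c['image'][110:260,270:460,::-1],None,fx=4,fy=4,interpolation=cv2.INTER_CUBIC))
s,c=cam('wrist')
cv2.imwrite('pics/w15.png',c['image'][:,:,::-1])
cv2.imwrite('pics/w15c.png',cv2.resize(c['image'][50:230,200:440,::-1],None,fx=3.3,fy=3.3,interpolation=cv2.INTER_CUBIC))"
```

```text
time: 14.15
position: [558.4, -142.2, 248.1]
tool_rot: [-0.002, -0.094, 0.996, -0.0]
force: [-3.9, 1.2, 7.9]
gripper_width: 0.0
time: 14.78
position: [590.2, -136.6, 391.0]
tool_rot: [0.0, -0.095, 0.996, -0.001]
force: [-0.6, -0.6, -0.3]
gripper_width: 0.003
t 14.78 fixTCP [ 4.03e+01 -2.00e-01  2.59e+02] tip73 [ 40.3  -0.4 186. ] F [-0.7 -0.5 -0.3] g 0.003
```

View pics/s15.png

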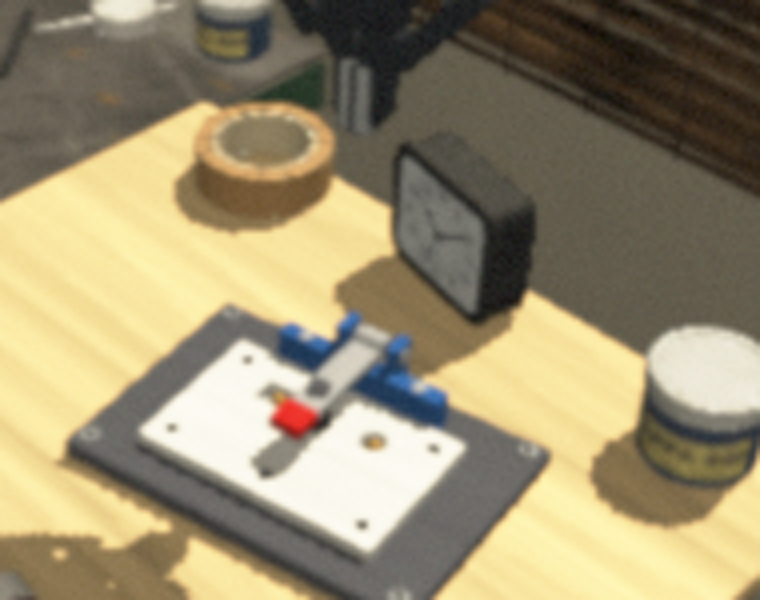

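View pics/w15c.png

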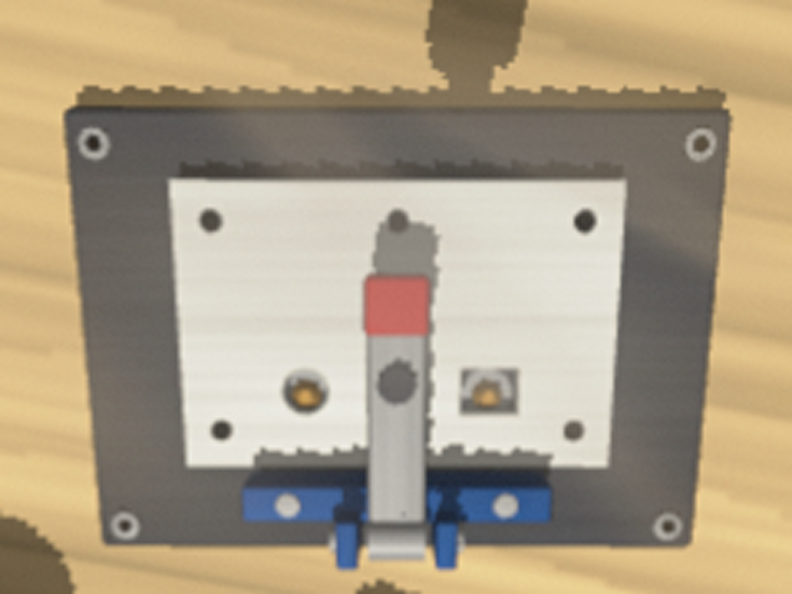

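Run:
```python
from h import *
s,c=cam('wrist')
fit2(s,c,cr([[93,144],[700,144],[668,527],[125,527]],[200,50],3.3),cr([[169,180],[627,180],[610,466],[187,466]],[200,50],3.3),F,seat=True)
for a in (0,.05,.1):
    print(a,((w2px(s,c,fx(F,[[62-80*np.cos(a)+3.5*np.sin(a),y,40+80*np.sin(a)+3.5*np.cos(a)] for y in(-9,9)]))-[200,50]+.5)*3.3-.5).round(1).tolist())
for n in ['clock','oil_tin','tape_roll','marker','plug_gauge','bush_1']: pass
s,c=cam('top','t16.png')
cv2.imwrite('pics/t16c.png',cv2.resize(c['image'][110:300,210:440,::-1],None,fx=3.3,fy=3.3,interpolation=cv2.INTER_CUBIC))
```

```text
fix [ 5.49501e+02 -1.44038e+02  1.88000e-01] inset 9.8 res 0.04
plate [-3.381e+00  5.550e-01  1.000e-03  0.000e+00] res 0.26
holes [[16.6, -29.4, 12.0], [16.6, 30.6, 12.0]]
corners [[-48.3, -69.5, 12.0], [-48.4, 70.5, 12.0], [41.6, 70.6, 12.0], [41.7, -69.4, 12.0]]
0 [[365.3, 289.9], [427.1, 290.0]]
0.05 [[364.9, 291.7], [427.5, 291.7]]
0.1 [[364.4, 294.2], [428.0, 294.3]]
```

View pics/t16c.png

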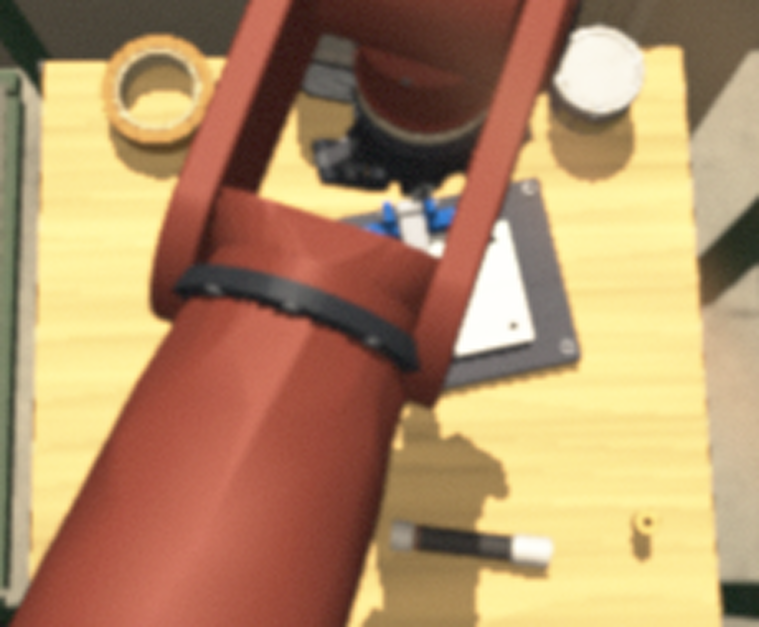

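Run:
```python
from h import *
s,c=cam('wrist')
cv2.imwrite('pics/w17.png',cv2.resize(c['image'][150:230,240:400,::-1],None,fx=5,fy=5,interpolation=cv2.INTER_CUBIC))
Fx=[549.5,-144.04,.188]
def loc(u,v,z):
    (u,v),=cr([[u,v]],[200,50],3.3)
    X=px2w(s,c,u,v,132+z)-[Fx[0],Fx[1],132]; a,n=np.cos(Fx[2]),np.sin(Fx[2]); return np.round([a*X[0]+n*X[1],-n*X[0]+a*X[1]],1)
for nm,u,v,z,e in [('base front',400,109,12,-69),('base back',300,545,12,75),('fence top front',300,487,34,46.5),('fence back',300,521,34,58.5),('plate front',300,180,20,-45),('plate back',300,466,20,45),('keeper tip',397,276,43.5,-18),('pinR tip',305,393,18,20),('pinL',487,393,18,20),('red end',397,335,43.5,2),('hingeback',397,558,40,70)]: print(nm,loc(u,v,z),e)
```

```text
base front [-70.4   1.6] -69
base back [ 70.2 -33.1] 75
fence top front [ 43.6 -30.2] 46.5
fence back [ 54.9 -30.5] 58.5
plate front [-49.4 -28.9] -45
plate back [ 40.1 -31.4] 45
keeper tip [-21.9   0.7] -18
pinR tip [ 16.1 -29.3] 20
pinL [16.2 30. ] 20
red end [-5.1  0.7] 2
hingeback [65.4  0.6] 70
```

View pics/w17.png

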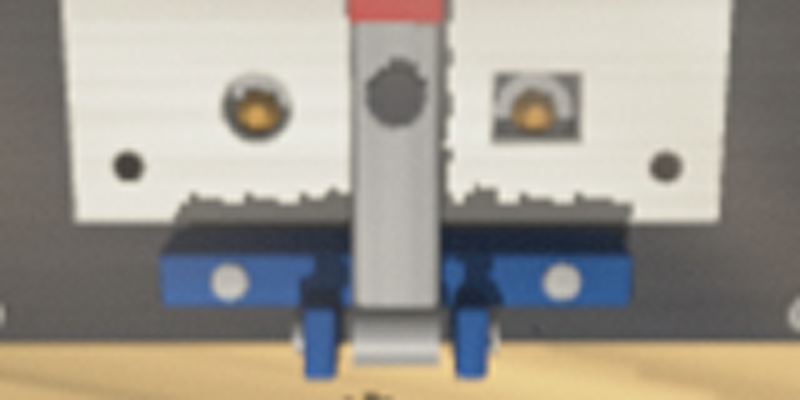

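Run:
```python
from h import *
s,c=cam('scene')
cv2.imwrite('pics/s18.png',cv2.resize(c['image'][180:250,300:400,::-1],None,fx=8,fy=8,interpolation=cv2.INTER_CUBIC))
def P(r,y,n,a): return [62-r*np.cos(a)+n*np.sin(a),y,40+r*np.sin(a)+n*np.cos(a)]
q=lambda L:((w2px(s,c,fx(F,L))-[300,180]+.5)*8-.5).round(0).tolist()
for a in (0,.05,.1,.2): print(a,q([P(80,-9,3.5,a),P(80,9,3.5,a),P(80,-9,-3.5,a),P(60,-9,3.5,a)]))
print(q([[45,-70,20],[-45,-70,20],[-45,70,20],[-45,-70,12],[46.5,-50,34]]))
```

```text
0 [[360.0, 297.0], [300.0, 268.0], [359.0, 318.0], [406.0, 253.0]]
0.05 [[361.0, 285.0], [301.0, 255.0], [359.0, 306.0], [406.0, 244.0]]
0.1 [[362.0, 272.0], [302.0, 242.0], [360.0, 294.0], [408.0, 234.0]]
0.2 [[367.0, 244.0], [307.0, 215.0], [363.0, 268.0], [411.0, 214.0]]
[[697.0, 326.0], [503.0, 535.0], [44.0, 297.0], [502.0, 558.0], [636.0, 250.0]]
```

View pics/s18.png

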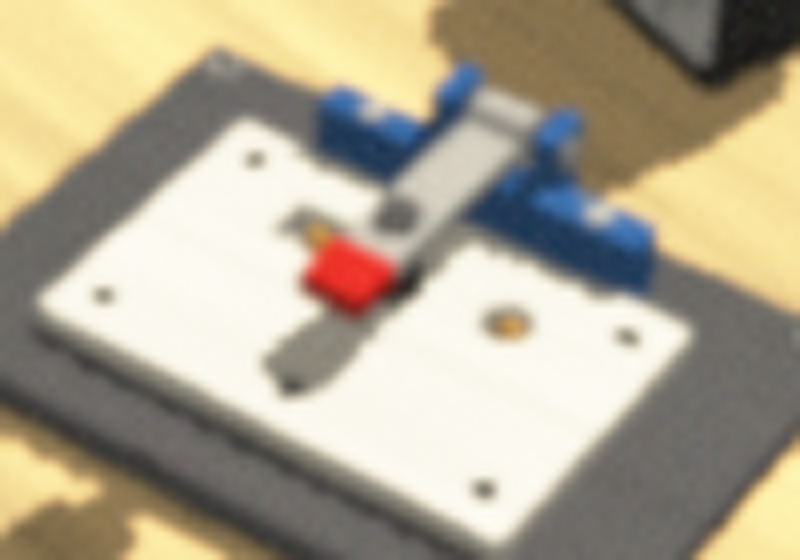

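```bash
python3 -c "
from h import *
print(order.finish_job()); where()"
```

```text
the job is handed in; nothing more can be done
None
the job is handed in; nothing more can be done
```

The plate is seated over both pins and lying flat, and the keeper is down on it. I handed the job in at about 15 s with the gripper clear of everything. No verdict came back.

**Plate:** I pushed it about 29 mm to the right on its left edge face. I then pushed it forward with both fingertips on its front edge until it dropped. It was never lifted.

**Keeper:** I swung it forward and down from behind with the shut fingertips. It met a hard stop, where further pressing raised the force to about 9.5 N with only about 0.1 mm of movement.

**Last checks:**
- **Pins:** The wrist camera shows both brass pins inside the holes.
- **Plate attitude:** Before the keeper went down, the plate fitted as flat, with about 0.005 rad of tilt. The last picture has it turned by about 0.001 rad.
- **Other things on the board:** I didn't touch any of them. The tape roll, tin, clock, gauge and brass bush looked unmoved in the last pictures. I didn't check the marker and grey bush at the end.

**What disagreed:**
- **Plate position:** A raw fit put the plate 3.4 mm short of its seat. The fence, pins and keeper all showed nearly the same shift, so I put that down to my estimate of the fixture's position. The plate is really about 1 mm short, within its play.
- **Keeper angle:** The scene camera was ambiguous, reading somewhere between 0 and 0.04 rad. I relied on the hard stop and the tip height (43.1 mm measured, 43.5 mm expected) instead.

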